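Clamp the blue plate in the cam vice

ROBOT

A 6-joint arm with a two-finger parallel gripper is mounted at the origin on the work surface. World frame = base frame: x ahead of the robot, y to its left, z up, the work surface at z = 0. Lengths are in m, angles in degrees, forces in N, time in s.
With the tool pointing down it reaches from about 0.35 to 0.875 m from the base axis. Payload 4.2 kg.
Tool frame: the origin (TCP) lies at the very end of the fingers, on their centre line; the grasp point (between the pads) lies 19 mm behind it (r.grip_point_offset is the distance from the TCP to the grasp point, in m); z points along the fingers, y is the line along which they close (so a half turn about z gives the same grasp; the last joint's range is limited). The gripper opens to 87 mm and grips with 3 to 60 N. Pads are 19 mm wide; open, the fingers measure 117 mm over their backs; the gripper's body (75 mm by 190 mm) begins 51 mm behind the grasp point.
Start: joints at [91.364, 22.042, 0.453, 0, -68.411, -14.817], TCP at [0.145, 0.608, 0.223] pointing down, gripper open.
Joint ranges: [-179.83, 179.83], [-69.29, 118.12], [-61.27, 80.66], [-181.25, 117.63], [-171.15, -9.14], [-177.46, 177.46]. Speed limits (degrees/s): [159.86, 159.86, 180, 180, 180, 180].

INTERFACE

Orientations are given as a 3x3 rotation matrix whose columns are the frame's x, y, z axes.
In Python, from station import r gives the robot as it stands.
- The arm moves only by the tool move_arm, never from a script. Its argument "series" is a list of rows, each a list of 3 entries, a list of its own where there are three numbers: the turn, a rotation vector about the tool's x, y, z as a fraction of full scale, then the shift along the tool's x, y, z as a fraction of full scale, then the opening, from 0 (shut) to 1 (fully open). A call has 1 to 12 rows; each row shifts and turns the commanded pose from where the row before left it, along the tool's axes as they then stand; what a row does not reach is not made up. Full scale, the value 1, is 0.5 m for a shift and 0.1 rad for a turn. A row lasts 1/10 s, in which the tool goes at most 50 mm and 8.59 degrees, less where a joint would pass 70% of its speed; a pose out of reach is approached as far as the arm can. A call with a number of a shift or a turn outside -1 to 1 is refused whole. A call with a gripper value outside its range is refused whole. The fingers move at their own pace and stop on an object; the grip force is fixed at half the most. Time passes only in rows, so rows that do not move let the fingers close. It gives the time, the measured TCP pose, the force, the opening and the grip force at its end, in the units of the state.
- r.sense(): the state, without advancing time (a new reading comes with each control period).
- r.capture(name): name is "side" or "top" or "wrist"; returns a dict with "img" (420x560x3 uint8, red, green, blue), "fx", "fy", "cx", "cy" (pixels), "origin" and "orientation" of the camera in the world. Camera axes: x right, y up, looking along -z (the intrinsics and any distortion apply to the point x, -y, -z); pixel columns grow to the right and rows downward; lengths in m; the calibration is good to about 2 mm. A picture is of the moment at which its call begins. There is no depth.
- r.finish_job(): hands the job in; it is judged then, once.
Trained networks look in the newest picture that a camera, given by its name, has taken for a name from the list of things; names that differ only in an ending like _2 or _b are one class to them, and where a whole thing is asked for, a point or a joint stands for the part that bears it (a point fixed in the world has none). Each returns a list of dicts, best first, with "score" (0 to 1); they miss things now and then, are a little off and sometimes report something else, mostly with a low value. They report only what shows in the picture. A call takes as long as a camera call.
- r.cut_out(target, camera): "pixels" (420x560 bool, what is visible of it) and "centre" ([column, row] in pixels, amid what is visible of it).
- r.pinpoint(target, camera): "centre" ([column, row] in pixels: a listed point, or the origin of a listed thing).
The state is a dict: "time_s": time; "joints": joint angles; "joint_velocities": joint speeds; "effort": joint torques, N m; "tcp_pos": TCP position; "ee_rot": TCP orientation; "wrist_force": force on the tool from outside, world axes, zero at the start; "moment": the same for the moment, N m; "gripper_width": opening from 0.0 (shut) to 1.0 (fully open); "gripper_force": force on a finger pad.
Only numpy, scipy, OpenCV 4.12 (cv2) and the standard library are available. Lean on these libraries where they do the work, as an engineer would, in place of code of your own. Each camera call takes 0.05 s, during which the arm holds its last target. There are 200 camera calls.

TASK

Lift the blue plate up and off its peg on the rack and stand it, hole end up, fully down in the open slot of the small green cam vice, lowering it rather than dropping it. Then turn the vice's red knob clockwise until its brass follower drops into the cam's notch and the sprung jaw shuts on the plate, and let go. Leave the other two plates hanging on their pegs and the oil bottle standing.

Things in the scene. Friction and masses are not known exactly. Their poses are not given: they have to be found in the camera images.
- blue_plate_center (a point): Centre of the loose plate to clamp, coated in blue marking-out dye, 12 thick (x) x 44 wide (y) x 100 tall (z), about 160 g (varies by a third). It hangs upright, faces towards the robot, on any one of the rack's three pegs. An oblong window 20 wide x 28 tall goes through it, 10 to 38 above the centre, leaving a 12 mm bar above, by which it hangs, and 12 mm at each side.
- brass_plate_center (a point): Centre of a brass plate of the same shape, hanging on another peg; to be left there.
- steel_plate_center (a point): Centre of a bare steel plate of the same shape, hanging on another peg; to be left there.
- rack: Fixed dark steel rack, origin under its middle on the bench, 370 wide (its y). A cross bar 16 tall and 12 thick lies along y at x = 0, 160 above the bench, between posts at y = -170 and 170, 173 tall. Three round pegs of 8 diameter stick out of it along the rack's -x, towards the robot, at y = -110, 0 and 110; the plates hang on them at x = -45.
- rack_peg1 (a point): Top of the middle peg where a plate hangs, 164 above the bench; axes as the rack's, the other pegs 110 to either side along y. Each peg ends in an upturned tip 8 higher than the peg's top, its outside 27 from this point along -x. A plate raised by 8 to 20 mm (14 is best) slides off over the tip along the rack's -x.
- vice: Small green cam vice fixed to the bench, 200 long (its x) x 100 wide, origin under its middle. The red knob and steel cam are at x = -55, the fixed jaw at x = 15 to 33, the slot at 33 to 51, the sprung jaw beyond. Both jaws end in steel lips 79 above the bench; the fixed one is 50 wide, the sprung one 76. Two guide rods of 8 diameter, 51 above the bench, run along x at y = -32 and 32.
- vice_slot (a point): Middle of the open slot's floor, 30 above the bench; axes as the vice's. The slot is 18 wide along x (for the 12 thick plate), widening over its last 14 to 36 at the lips, 49 deep, and 56 long along y between the guide rods. Seated, the plate has its width along y and its centre 50 above this point; once clamped it lies against the fixed jaw, its centre about 3 towards -x.
- knob_grip (a point): Middle of the vice's red bar knob, on its upright axis, 100 above the bench: the height to grip. The bar is 50 long, 14 wide and 34 tall (83 to 117 above the bench), and this point's x axis lies along it. It turns with the knob.
- cam_knob (a joint): Turn of the knob and cam, rad, growing clockwise seen from above. Starts at 0 to 0.4, the jaw held open; the notch's middle meets the follower at 1.3, the follower lies fully in the notch from about 1.1 to 1.5, and the notch's far wall stops it soon after. It stays where it is left; about 0.15 N m turns it.
- vice_jaw (a joint): Travel of the brass follower and the sprung jaw (one piece) from open towards the knob, m: 0 open, 0.006 when shut on the plate (about 11 N), 0.008 when shut on nothing.
- oil_bottle: Loose yellow plastic oil bottle with a red cap, 52 diameter, 130 tall, standing on the bench; origin under its middle. To be left standing.

How it is judged (in metres and radians):
On the way, in this order (a step that is already met when the one before it is completed fails the run):
1. the blue plate stands fully down in the vice's slot, hole end up, the jaw still open (x of blue_plate_center in the frame of vice_slot between -0.008 and 0.008 m and y of blue_plate_center in the frame of vice_slot between -0.01 and 0.01 m and z of blue_plate_center in the frame of vice_slot between 0.045 and 0.055 m and angle between blue_plate_center's own z axis and vertical below 0.2 rad and value of joint vice_jaw below 0.002 m), for 0.2 s.
2. the knob is turned so that the follower lies in the notch and the jaw is shut on the plate (value of joint cam_knob above 1 rad and value of joint vice_jaw above 0.0045 m and contact force between vice_jaw and blue_plate above 2 N), for 0.2 s.
At the end, for the whole second after the job is handed in: The blue plate stands still in the slot, hole end up, within 0.1 rad of upright, within 4 mm of fully down and 10 mm of the middle along the jaws; the knob is past 1.0 rad, the follower in the notch (jaw travel 4.5 to 7.5 mm), and the jaw presses on the plate with over 2 N (all of step 2 and x of blue_plate_center in the frame of vice_slot between -0.008 and 0.003 m and y of blue_plate_center in the frame of vice_slot between -0.01 and 0.01 m and z of blue_plate_center in the frame of vice_slot between 0.046 and 0.054 m and angle between blue_plate_center's own z axis and vertical below 0.1 rad and linear speed of blue_plate below 0.02 m/s and value of joint vice_jaw below 0.0075 m); the robot touches nothing.
It fails at once if the brass or steel plate is pushed or pulled more than 40 mm from where it hung (distance of any of brass_plate_center, steel_plate_center from where it was at the start of the episode above 0.04 m).
It fails at once if the oil bottle is tipped over (angle between oil_bottle's own z axis and vertical above 0.6 rad).
It fails at once if the blue plate is dropped (falls freely by more than about 25 mm) (contact force between the fingers and blue_plate below 0.5 N and linear speed of blue_plate above 0.7 m/s).
It also fails if it takes over 51 s, if anything falls off the work surface, if the arm or the gripper's body presses on something with over 40 N, if the wrist force passes 120 N, or if a joint passes its speed limit or range.

## Working session

There is one attempt and no reset: what is moved stays moved. The work goes in short steps, Python scripts to look and compute and a tool call to move; the robot and the scene stay as the last step left them, time stands still between calls to the robot, and variables do not carry over. Pictures are saved under pics/ and viewed, at most 10 in all, crops included, and the job is handed in when it is done.

Besides the shell and the picture viewer there is one more tool, called after "Request:" by a JSON object that holds its "method" and its "body". move_arm: Moves the arm, as the interface text tells. Its arguments: {"type":"object","properties":{"series":{"type":"array"}},"required":["series"]}

```bash
ls; mkdir -p pics; python3 - <<'E'
from station import r
import cv2, numpy as np
s=r.sense(); print(s['time_s'],s['tcp_pos'],np.round(s['ee_rot'],3),s['gripper_width'])
ims=[]
for c in('side','top'):
    d=r.capture(c); ims.append(d['img']); cv2.imwrite(f'pics/{c}0.png',d['img'][:,:,::-1])
    print(c,d['fx'],d['fy'],d['cx'],d['cy'],np.round(d['origin'],3),np.round(d['orientation'],3).tolist(),[k for k in d])
    for t in['blue_plate_center','brass_plate_center','steel_plate_center','rack','rack_peg1','vice','vice_slot','knob_grip','oil_bottle']:
        print(t,[(np.round(q['centre'],1).tolist(),round(q['score'],2)) for q in r.pinpoint(t,c)[:2]])
E
```

```text
pics
0.0 [0.14520926 0.60725318 0.22141451] [[ 0.973 -0.233 -0.   ]
 [-0.233 -0.973 -0.002]
 [ 0.     0.002 -1.   ]] 0.9964946828838522
side 514.987593683615 514.987593683615 280.48012085633974 211.11958095479343 [0.288 0.903 1.021] [[-0.975, 0.158, -0.158], [-0.224, -0.696, 0.683], [-0.002, 0.701, 0.713]] ['img', 'fx', 'fy', 'cx', 'cy', 'origin', 'orientation']
blue_plate_center [([248.3, 207.8], 0.68)]
brass_plate_center [([235.5, 242.4], 0.73)]
steel_plate_center [([224.3, 279.0], 0.65)]
rack [([222.3, 272.3], 0.67)]
rack_peg1 [([233.9, 226.0], 0.98)]
vice [([302.6, 166.3], 0.55), ([225.0, 275.8], 0.47)]
vice_slot [([288.9, 151.4], 0.66)]
knob_grip [([328.1, 234.7], 0.25)]
oil_bottle [([330.3, 231.8], 0.79)]
top 384.30902938954506 384.30902938954506 278.58438905751535 210.676873946108 [0.368 0.031 0.855] [[0.002, 0.986, -0.168], [-1.0, 0.005, 0.015], [0.015, 0.168, 0.986]] ['img', 'fx', 'fy', 'cx', 'cy', 'origin', 'orientation']
blue_plate_center [([261.8, 168.6], 0.84)]
brass_plate_center [([203.9, 175.2], 0.82)]
steel_plate_center [([149.2, 175.7], 0.74)]
rack [([210.3, 165.8], 0.85)]
rack_peg1 [([204.2, 169.9], 0.68), ([288.6, 279.7], 0.15)]
vice [([412.5, 220.6], 0.78)]
vice_slot [([415.8, 199.6], 0.56)]
knob_grip [([422.2, 242.1], 0.57)]
oil_bottle []
```

View pics/side0.png

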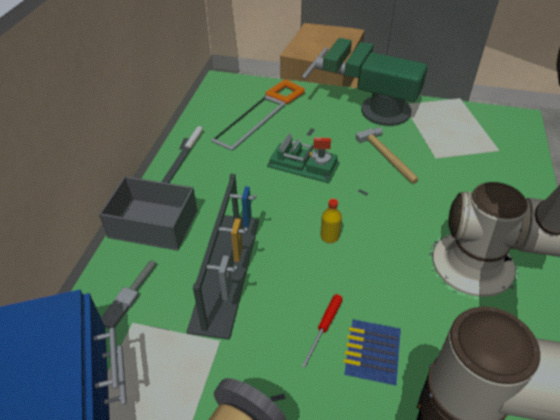

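View pics/top0.png

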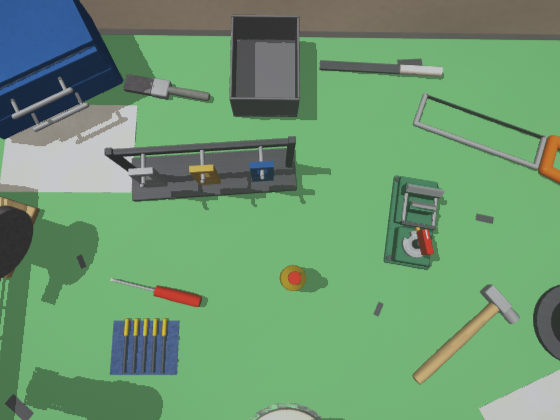

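```bash
cat > h.py <<'E'
from station import r
import numpy as np
cams={}
def cap(c):
    cams[c]=r.capture(c); return cams[c]
def ray(c,px):
    d=cams[c]; R=np.array(d['orientation']); v=R@np.array([(px[0]-d['cx'])/d['fx'],-(px[1]-d['cy'])/d['fy'],-1.])
    return np.array(d['origin']),v
def atz(c,px,z):
    o,v=ray(c,px); return o+v*(z-o[2])/v[2]
def proj(c,P):
    d=cams[c]; p=np.array(d['orientation']).T@(np.array(P)-d['origin'])
    return np.array([d['cx']-d['fx']*p[0]/p[2],d['cy']+d['fy']*p[1]/p[2]])
def tri(ps):
    A=np.zeros((3,3));b=np.zeros(3)
    for c,px in ps:
        o,v=ray(c,px);v=v/np.linalg.norm(v);M=np.eye(3)-np.outer(v,v);A+=M;b+=M@o
    return np.linalg.solve(A,b)
def pin(t,c):
    q=r.pinpoint(t,c); return (q[0]['centre'],q[0]['score']) if q else None
E
python3 - <<'E'
from h import *
cap('side');cap('top')
z=dict(blue_plate_center=.126,brass_plate_center=.126,steel_plate_center=.126,rack=0,rack_peg1=.164,vice=0,vice_slot=.03,knob_grip=.1,oil_bottle=0)
for t in z:
    p=[(c,pin(t,c)) for c in('side','top')]; p=[(c,q[0]) for c,q in p if q]
    print(t,[np.round(atz(c,q,z[t]),3).tolist() for c,q in p], np.round(tri(p),3) if len(p)>1 else '')
E
```

```text
blue_plate_center [[0.568, 0.059, 0.126], [0.567, 0.051, 0.126]] [0.57  0.052 0.118]
brass_plate_center [[0.566, 0.163, 0.126], [0.564, 0.162, 0.126]] [0.565 0.162 0.126]
steel_plate_center [[0.561, 0.265, 0.126], [0.565, 0.275, 0.126]] [0.56  0.272 0.136]
rack [[0.614, 0.161, 0.0], [0.61, 0.166, 0.0]] [0.61  0.166 0.005]
rack_peg1 [[0.568, 0.156, 0.164], [0.562, 0.162, 0.164]] [0.564 0.161 0.169]
vice [[0.495, -0.278, 0.0], [0.487, -0.274, 0.0]] [ 0.49  -0.272  0.005]
vice_slot [[0.545, -0.301, 0.03], [0.536, -0.289, 0.03]] [ 0.537 -0.283  0.045]
knob_grip [[0.442, -0.277, 0.1]] 
oil_bottle [[0.371, -0.026, 0.0], [0.362, -0.009, 0.0]] [ 0.366 -0.007  0.021]
```

The plates hang at about (0.567, 0.053), (0.565, 0.162) and (0.562, 0.270). In the top view the blue one is rightmost at px (262,170), the vice is at (412,222), the red knob bar at (425,241) and the bottle at (293,278). I'll move over the blue plate for a wrist view.

Request:
{"method": "move_arm", "body": {"series": [[[0,0,-1],[0,0,-0.05],0.75],[[0,0,-1],[0,0,-0.05],0.75],[[0,0,-0.35],[0,0,-0.05],0.75],[[0,0,0],[0.05,0.085,0],0.75],[[0,0,0],[0.05,0.085,0],0.75],[[0,0,0],[0.05,0.085,0],0.75],[[0,0,0],[0.05,0.085,0],0.75],[[0,0,0],[0.05,0.085,0],0.75],[[0,0,0],[0.05,0.085,0],0.75],[[0,0,0],[0.05,0.085,0],0.75],[[0,0,0],[0.05,0.085,0],0.75],[[0,0,0],[0.05,0.085,0],0.75]]}}

```text
time_s: 3.2
tcp_pos: [0.371, 0.2235, 0.2981]
ee_rot: [[1.0, 0.001, 0.001], [0.001, -1.0, 0.001], [0.001, -0.001, -1.0]]
wrist_force: [1.2, 0.1, 0.3]
gripper_width: 0.745
gripper_force: 0.0
```

Request:
{"method": "move_arm", "body": {"series": [[[0,0,0],[0.05,0.085,0],0.75],[[0,0,0],[0.05,0.085,0],0.75],[[0,0,0],[0.05,0.085,0],0.75],[[0,0,0],[0.05,0.085,0],0.75],[[0,0,0],[0,0,0],0.75],[[0,0,0],[0,0,0],0.75]]}}

```text
time_s: 3.8
tcp_pos: [0.4707, 0.0542, 0.2973]
ee_rot: [[1.0, -0.003, -0.001], [-0.003, -1.0, -0.0], [-0.001, 0.0, -1.0]]
wrist_force: [-0.2, 0.4, -0.2]
gripper_width: 0.749
gripper_force: 0.0
```

```bash
python3 - <<'E'
from h import *
import cv2
d=cap('wrist'); cap('side');cap('top'); cv2.imwrite('pics/w1.png',d['img'][:,:,::-1])
s=r.sense(); print(s['time_s'],s['tcp_pos'],np.round(s['ee_rot'],3).tolist(),np.round(d['origin'],3),np.round(d['orientation'],3).tolist())
z=dict(blue_plate_center=.126,brass_plate_center=.126,steel_plate_center=.126,rack=0,rack_peg1=.164)
for t in z:
    p=[(c,pin(t,c)) for c in('side','top','wrist')]; p=[(c,q[0]) for c,q in p if q]
    print(t,[(c,np.round(q).tolist(),np.round(atz(c,q,z[t]),3).tolist()) for c,q in p], np.round(tri(p),3) if len(p)>1 else '')
E
```

```text
3.95 [0.47007341 0.05630863 0.29768524] [[1.0, 0.002, 0.0], [0.002, -1.0, 0.0], [0.0, -0.0, -1.0]] [0.549 0.054 0.46 ] [[-0.004, 0.958, 0.285], [-1.0, -0.004, -0.001], [0.0, -0.285, 0.958]]
blue_plate_center [('side', [245.0, 206.0], [0.575, 0.05, 0.126]), ('wrist', [280.0, 91.0], [0.573, 0.052, 0.126])] [0.574 0.052 0.128]
brass_plate_center [('side', [236.0, 246.0], [0.561, 0.176, 0.126]), ('wrist', [168.0, 104.0], [0.562, 0.165, 0.126])] [0.563 0.169 0.117]
steel_plate_center [('side', [227.0, 278.0], [0.553, 0.269, 0.126]), ('wrist', [66.0, 108.0], [0.558, 0.269, 0.126])] [0.555 0.269 0.125]
rack [('side', [223.0, 270.0], [0.608, 0.159, 0.0]), ('wrist', [197.0, 68.0], [0.612, 0.163, 0.0])] [0.609 0.162 0.004]
rack_peg1 [('side', [234.0, 227.0], [0.569, 0.154, 0.164]), ('wrist', [155.0, 98.0], [0.565, 0.163, 0.164])] [0.565 0.161 0.172]
```

View pics/w1.png

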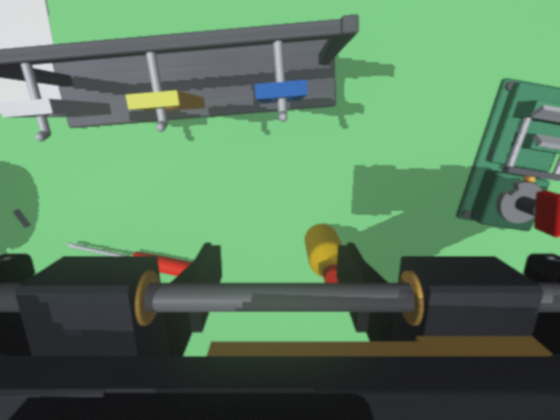

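The wrist view shows the blue plate top at about (281,90), the brass at (153,100) and the steel at (28,107). The rack bar slopes from (0,55) to (345,22), so the rack is yawed a few degrees. Next I measure the edges.

```bash
python3 - <<'E'
from h import *
import cv2
d=cap('wrist')
for t in['blue_plate_center','brass_plate_center']:
    m=r.cut_out(t,'wrist')[0]['pixels']; ys,xs=np.nonzero(m)
    pts=np.array([[*atz('wrist',(x,y),.176)[:2]] for x,y in zip(xs,ys)])
    rc=cv2.minAreaRect((pts*1000).astype(np.float32)); print(t,len(xs),xs.min(),xs.max(),ys.min(),ys.max(),rc)
    # back edge
    u=range(xs.min()+4,xs.max()-3); e=np.array([atz('wrist',(x,ys[xs==x].min()-.5),.176)[:2] for x in u]); e=e[np.abs(e[:,0]-np.median(e[:,0]))<.006]
    k=np.polyfit(e[:,1],e[:,0],1); print('edge slope deg',np.degrees(np.arctan(k[0])),'x at mid',np.polyval(k,e[:,1].mean()),e[:,1].mean(), 'yrange',atz('wrist',(xs.min()-.5,90),.176)[1],atz('wrist',(xs.max()+.5,90),.176)[1])
g=cv2.cvtColor(d['img'],cv2.COLOR_RGB2GRAY).astype(int)
# bar far top edge z=.168 : green->dark transition going down
p=[]
for x in range(60,330,10):
    c=np.array(d['img'][:80,x],int); dk=np.nonzero(c[:,1]<100)[0]
    p.append(atz('wrist',(x,dk[0]),.168)[:2])
p=np.array(p);k=np.polyfit(p[:,1],p[:,0],1);res=p[:,0]-np.polyval(k,p[:,1]);print('bar deg',np.degrees(np.arctan(k[0])),res.std(),np.polyval(k,.053))
E
```

```text
blue_plate_center 1044 256 309 79 103 ((569.253173828125, 51.709259033203125), (17.171253204345703, 44.69572067260742), 4.781659126281738)
edge slope deg -4.386560293573731 x at mid 0.5777630280667717 0.051884720897996936 yrange 0.07472558277741637 0.028985296353608022
brass_plate_center 1357 127 206 90 110 ((562.2431030273438, 150.75840759277344), (67.14459991455078, 16.151578903198242), 89.94837951660156)
edge slope deg 0.8085229362365894 x at mid 0.5692675964522848 0.15020668807019122 yrange 0.1839780049673847 0.11622722808119386
bar deg -4.215343301639723 0.00021086269580783857 0.6119403063076064
```

Request:
{"method": "move_arm", "body": {"series": [[[0,0,0],[0.07,0.003,0],0.75],[[0,0,0],[0.07,0.003,0],0.75],[[0,0,0],[0.062,0.002,0],0.75],[[0,0,-0.75],[0,0,0.05],0.75],[[0,0,0],[0,0,0.07],0.75],[[0,0,0],[0,0,0.05],0.75],[[0,0,0],[0,0,0],0.75],[[0,0,0],[0,0,0],0.75]]}}

```text
time_s: 5.65
tcp_pos: [0.572, 0.0513, 0.2131]
ee_rot: [[0.997, 0.075, 0.001], [0.075, -0.997, -0.001], [0.0, 0.001, -1.0]]
wrist_force: [0.1, 1.0, 0.3]
gripper_width: 0.755
gripper_force: 0.0
```

```bash
python3 - <<'E'
from h import *
import cv2
d=cap('wrist'); cv2.imwrite('pics/w2.png',d['img'][:,:,::-1]);s=r.sense();print(s['tcp_pos'],np.round(s['ee_rot'],3).tolist())
m=r.cut_out('blue_plate_center','wrist')[0]['pixels']; ys,xs=np.nonzero(m)
pts=np.array([[*atz('wrist',(x,y),.176)[:2]] for x,y in zip(xs,ys)])
print(cv2.minAreaRect((pts*1000).astype(np.float32)),xs.min(),xs.max(),ys.min(),ys.max(),proj('wrist',[s['tcp_pos'][0],s['tcp_pos'][1],.176]))
E
```

```text
[0.57258743 0.05156875 0.21420299] [[0.997, 0.076, 0.003], [0.076, -0.997, 0.0], [0.003, 0.0, -1.0]]
((583.02294921875, 53.05168533325195), (36.00697708129883, 43.888580322265625), 4.247096538543701) 245 309 195 246 [278.04621026 235.797753  ]
```

View pics/w2.png

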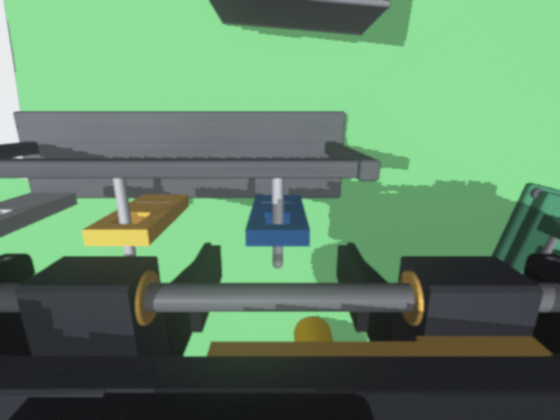

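The plate's top face (cols 247–309, rows ~226–246) is centred on the projected tool point (278,236). I'll descend and grip.

Request:
{"method": "move_arm", "body": {"series": [[[0,0,0],[0,0,0.05],0.75],[[0,0,0],[0,0,0.05],0.75],[[0,0,0],[0,0,0.042],0.75],[[0,0,0],[0,0,0],0.75],[[0,0,0],[0,0,0],0.4],[[0,0,0],[0,0,0],0.4],[[0,0,0],[0,0,0],0.4],[[0,0,0],[0,0,0],0.4],[[0,0,0],[0,0,0],0.4]]}}

```text
time_s: 6.65
tcp_pos: [0.5722, 0.0516, 0.1429]
ee_rot: [[0.997, 0.076, 0.002], [0.076, -0.997, 0.0], [0.002, -0.0, -1.0]]
wrist_force: [-0.5, 1.1, 4.1]
gripper_width: 0.498
gripper_force: 30.0
```

Request:
{"method": "move_arm", "body": {"series": [[[0,0,0],[0,0,-0.014],0.4],[[0,0,0],[0,0,-0.014],0.4],[[0,0,0],[0,0,0],0.4],[[0,0,0],[0,0,0],0.4]]}}

```text
time_s: 7.05
tcp_pos: [0.5714, 0.0514, 0.1556]
ee_rot: [[0.997, 0.075, -0.0], [0.075, -0.997, 0.0], [-0.0, -0.0, -1.0]]
wrist_force: [-0.3, -0.2, -1.4]
gripper_width: 0.497
gripper_force: 30.0
```

Request:
{"method": "move_arm", "body": {"series": [[[0,0,0],[-0.03,0,-0.002],0.4],[[0,0,0],[-0.04,0,0],0.4],[[0,0,0],[-0.04,0,0],0.4],[[0,0,0],[-0.05,0,0],0.4],[[0,0,0],[0,0,0],0.4],[[0,0,0],[0,0,-0.06],0.4],[[0,0,0],[0,0,-0.08],0.4],[[0,0,0],[0,0,0],0.4],[[0,0,0],[0,0,0],0.4]]}}

```text
time_s: 7.95
tcp_pos: [0.4922, 0.0457, 0.2271]
ee_rot: [[0.997, 0.075, 0.002], [0.075, -0.997, 0.001], [0.002, -0.001, -1.0]]
wrist_force: [-1.2, -0.9, -1.1]
gripper_width: 0.507
gripper_force: 30.0
```

```bash
python3 - <<'E'
from h import *
import cv2
s=r.sense();print(s['time_s'],s['tcp_pos'],np.round(s['ee_rot'],3).tolist(),s['gripper_width'])
d=cap('top');cap('side');dw=cap('wrist')
cv2.imwrite('pics/t3.png',np.vstack([cv2.resize(d['img'][160:280,370:460],None,fx=5,fy=5)])[:,:,::-1])
z=dict(blue_plate_center=s['tcp_pos'][2]+.019-.035,brass_plate_center=.126,steel_plate_center=.126,vice=0,vice_slot=.03,knob_grip=.1)
for t in z:
    p=[(c,pin(t,c)) for c in('side','top','wrist')]; print(t,[(c,round(q[1],2)) for c,q in p if q]);p=[(c,q[0]) for c,q in p if q]
    print([(c,np.round(q).tolist(),np.round(atz(c,q,z[t]),3).tolist()) for c,q in p], np.round(tri(p),3) if len(p)>1 else '')
E
```

```text
7.95 [0.49215435 0.0456908  0.22713596] [[0.997, 0.075, 0.002], [0.075, -0.997, 0.001], [0.002, -0.001, -1.0]] 0.5066940410598259
blue_plate_center [('side', 0.65), ('top', 0.61), ('wrist', 0.75)]
[('side', [280.0, 183.0], [0.489, 0.04, 0.211]), ('top', [264.0, 204.0], [0.49, 0.045, 0.211]), ('wrist', [280.0, 250.0], [0.491, 0.044, 0.211])] [0.49  0.044 0.213]
brass_plate_center [('side', 0.84), ('wrist', 0.72)]
[('side', [238.0, 244.0], [0.556, 0.172, 0.126]), ('wrist', [136.0, 117.0], [0.56, 0.164, 0.126])] [0.559 0.167 0.119]
steel_plate_center [('side', 0.8)]
[('side', [227.0, 281.0], [0.552, 0.276, 0.126])] 
vice [('side', 0.61), ('top', 0.73), ('wrist', 0.6)]
[('side', [305.0, 167.0], [0.485, -0.275, 0.0]), ('top', [408.0, 221.0], [0.493, -0.275, 0.0]), ('wrist', [532.0, 202.0], [0.487, -0.281, 0.0])] [ 0.488 -0.275  0.003]
vice_slot [('side', 0.82), ('top', 0.7)]
[('side', [288.0, 152.0], [0.54, -0.294, 0.03]), ('top', [417.0, 200.0], [0.536, -0.286, 0.03])] [ 0.536 -0.282  0.04 ]
knob_grip [('side', 0.77), ('top', 0.56)]
[('side', [319.0, 141.0], [0.448, -0.282, 0.1]), ('top', [424.0, 241.0], [0.437, -0.268, 0.1])] [ 0.44  -0.261  0.116]
```

View pics/t3.png

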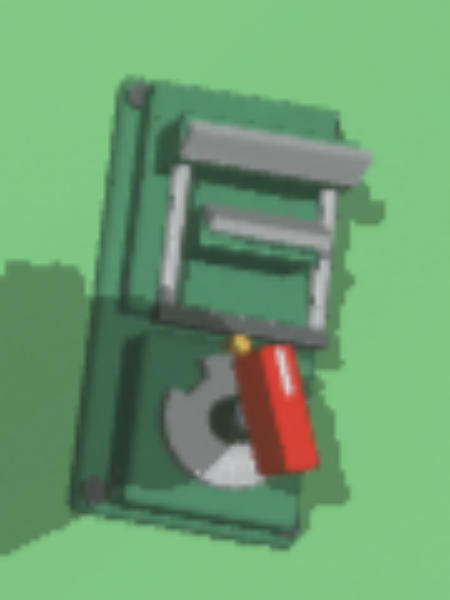

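The crop shows the vice yawed about −7°. The open slot lies between the lips at crop (275,155) and (265,220), with the brass follower at (240,342) and the knob bar at (280,410). I'll carry the plate near the vice and look with the wrist camera.

Request:
{"method": "move_arm", "body": {"series": [[[0,0,1],[0,0,-0.02],0.4],[[0,0,1],[0,0,0],0.4],[[0,0,0.1],[0,0.05,0],0.4],[[0,0,0],[0,0.086,0],0.4],[[0,0,0],[0,0.086,0],0.4],[[0,0,0],[0,0.086,0],0.4],[[0,0,0],[0,0.086,0],0.4],[[0,0,0],[0,0.086,0],0.4],[[0,0,0],[0,0.086,0],0.4],[[0,0,0],[0,0.086,0],0.4],[[0,0,0],[0,0,0],0.4],[[0,0,0],[0,0,0],0.4]]}}

```text
time_s: 10.2
tcp_pos: [0.4477, -0.2785, 0.2361]
ee_rot: [[0.991, -0.137, -0.001], [-0.137, -0.991, 0.0], [-0.001, -0.0, -1.0]]
wrist_force: [-0.5, 0.3, -2.0]
gripper_width: 0.503
gripper_force: 30.0
```

```bash
python3 - <<'E'
from h import *
import cv2
s=r.sense();print(s['time_s'],s['tcp_pos'],np.round(s['ee_rot'],3).tolist(),s['gripper_width'])
dw=cap('wrist');cv2.imwrite('pics/w4.png',dw['img'][:,:,::-1])
print(np.round(dw['origin'],4).tolist(),np.round(dw['orientation'],4).tolist())
z=dict(vice=0,vice_slot=.03,knob_grip=.1)
for t in z:
    q=pin(t,'wrist'); print(t,q, np.round(atz('wrist',q[0],z[t]),4) if q else '')
E
```

```text
10.2 [ 0.44765462 -0.27850257  0.23613165] [[0.991, -0.137, -0.001], [-0.137, -0.991, 0.0], [-0.001, -0.0, -1.0]] 0.5032333897601926
[0.5255, -0.2895, 0.3984] [[-0.1379, 0.9493, 0.2825], [-0.9905, -0.1321, -0.0394], [-0.0001, -0.2852, 0.9585]]
vice ([274.9, 147.7], 0.87) [ 0.4885 -0.2795  0.    ]
vice_slot ([273.2, 108.0], 0.94) [ 0.5348 -0.2845  0.03  ]
knob_grip ([276.0, 213.2], 0.79) [ 0.4341 -0.274   0.1   ]
```

View pics/w4.png

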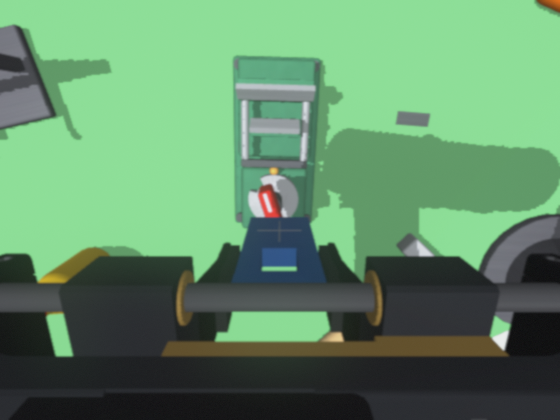

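```bash
python3 - <<'E'
import cv2
im=cv2.imread('pics/w4.png')[50:222,225:330]
cv2.imwrite('pics/w4c.png',cv2.resize(im,None,fx=3.4,fy=3.4,interpolation=cv2.INTER_CUBIC))
E
```

```text
(no output)
```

View pics/w4c.png

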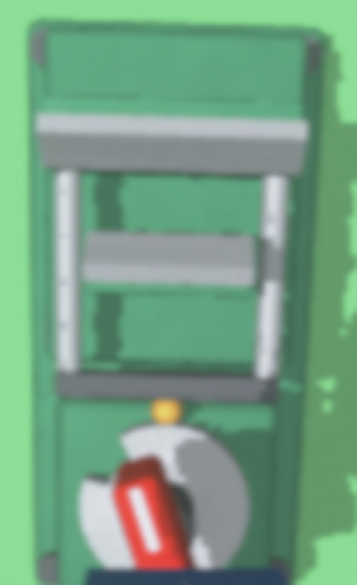

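The crop shows the sprung lip's top edge at rows 113–122, turning to chamfer at about 138. The fixed lip turns at about row 262 and spans cols 85–255. The rods are at cols 66 and 270, and the knob bar runs from (135,470) to (165,560).

```bash
python3 - <<'E'
from h import *
cap('wrist'); s=r.sense()
W=lambda c,z: atz('wrist',(c[0]/3.4+225-.35,c[1]/3.4+50-.35),z)
f=lambda a:np.round(a,4)
A,B=W((37,113),.079),W((308,122),.079); v=A-B; print('sprung',f(A),f(B),np.linalg.norm(v),'yaw',np.degrees(np.arctan2(-v[0],v[1])))
C,D=W((40,136),.079),W((306,143),.079)
E,F=W((85,260),.079),W((255,263),.079);v=E-F;print('fixed',f(E),f(F),np.linalg.norm(v),np.degrees(np.arctan2(-v[0],v[1])))
print('slot from lips',f((C+D+E+F)/4), 'gap',f((C+D-E-F)/2), f((A+B)/2),f((E+F)/2))
for n,a,b in(('rodL',(68,175),(66,365)),('rodR',(273,180),(266,372))):
    P,Q=W(a,.055),W(b,.055);v=P-Q;print(n,f(P),f(Q),np.degrees(np.arctan2(v[1],v[0])))
# knob bar top z=.117: corners
for c in((117,487),(158,470),):print('knob top far corners',f(W(c,.117)))
P,Q=W((117,487),.117),W((145,575),.117);v=P-Q;print('bar',np.degrees(np.arctan2(v[1],v[0])))
P,Q=W((156,474),.117),W((188,565),.117);v=P-Q;print('bar',np.degrees(np.arctan2(v[1],v[0])))
# plate in hand
for t,z in(('blue_plate_center',s['tcp_pos'][2]-.016),('vice_slot',.03),('vice',0),('knob_grip',.1)):
    for c in('wrist','top','side'):
        if c!='wrist' and t=='blue_plate_center': cap(c)
        q=pin(t,c); print(t,c,f(atz(c,q[0],z)) if q else '')
print(s['tcp_pos'])
E
```

```text
sprung [ 0.5618 -0.2507  0.079 ] [ 0.5493 -0.3255  0.079 ] 0.07577683263979453 yaw -9.452905937859626
fixed [ 0.5208 -0.2577  0.079 ] [ 0.5134 -0.3064  0.079 ] 0.04928332219063253 -8.657786067316414
slot from lips [ 0.5335 -0.2847  0.079 ] gap [ 0.0327 -0.0054  0.    ] [ 0.5556 -0.2881  0.079 ] [ 0.5171 -0.282   0.079 ]
rodL [ 0.5458 -0.2543  0.055 ] [ 0.4891 -0.2442  0.055 ] -10.086136718611304
rodR [ 0.536  -0.3161  0.055 ] [ 0.4783 -0.3074  0.055 ] -8.527573186691662
knob top far corners [ 0.4615 -0.2603  0.117 ]
knob top far corners [ 0.4647 -0.272   0.117 ]
bar 8.596232239630607
bar 10.900602779614806
blue_plate_center wrist 
blue_plate_center top 
blue_plate_center side [ 0.4479 -0.2859  0.2208]
vice_slot wrist [ 0.5323 -0.2843  0.03  ]
vice_slot top [0.6039 0.1918 0.03  ]
vice_slot side [ 0.5339 -0.2946  0.03  ]
vice wrist [ 0.4895 -0.2792  0.    ]
vice top [ 0.4862 -0.2846  0.    ]
vice side [ 0.4923 -0.278   0.    ]
knob_grip wrist [ 0.4345 -0.2708  0.1   ]
knob_grip top 
knob_grip side [ 0.4492 -0.2848  0.1   ]
[ 0.44850675 -0.27662906  0.23675494]
```

Request:
{"method": "move_arm", "body": {"series": [[[0,0,0.23],[0,0,0],0.4],[[0,0,0],[0.05,-0.004,0],0.4],[[0,0,0],[0.06,-0.004,0],0.4],[[0,0,0],[0.06,-0.004,0],0.4],[[0,0,0],[0,0,0.06],0.4],[[0,0,0],[0,0,0.06],0.4],[[0,0,0],[0,0,0],0.4],[[0,0,0],[0,0,0],0.4]]}}

```text
time_s: 11.95
tcp_pos: [0.5332, -0.2855, 0.1768]
ee_rot: [[0.988, -0.157, -0.001], [-0.157, -0.988, -0.001], [-0.001, 0.001, -1.0]]
wrist_force: [1.0, -0.2, -0.1]
gripper_width: 0.502
gripper_force: 30.0
```

```bash
python3 - <<'E'
from h import *
import cv2
T=[]
for i in range(4):
    d=cap('wrist'); s=r.sense(); T.append(s['tcp_pos'])
print(np.round(T,4).tolist(),np.round(s['ee_rot'],3).tolist())
cap('side');cap('top')
z=np.mean(T,0)[2]
for t,h in(('blue_plate_center',z-.0165),('vice_slot',.03)):
  for c in('wrist','side','top'):
    q=pin(t,c); print(t,c,np.round(atz(c,q[0],h),4) if q else '')
im=d['img'][60:300,200:360]; a=cv2.resize(im,None,fx=2.4,fy=2.4,interpolation=2)
b=cv2.resize(cams['side']['img'][90:200,240:350],None,fx=3.6,fy=5.236,interpolation=2)
cv2.imwrite('pics/w5.png',np.hstack([a,b])[:,:,::-1]); print(a.shape,b.shape)
E
```

```text
[[0.534, -0.2857, 0.1782], [0.5342, -0.2857, 0.1787], [0.5342, -0.2856, 0.1788], [0.534, -0.2855, 0.1787]] [[0.988, -0.157, 0.004], [-0.157, -0.988, -0.001], [0.004, 0.001, -1.0]]
blue_plate_center wrist [ 0.5335 -0.2874  0.1621]
blue_plate_center side [ 0.5356 -0.2792  0.1621]
blue_plate_center top 
vice_slot wrist [ 0.5326 -0.2866  0.03  ]
vice_slot side [ 0.5426 -0.2946  0.03  ]
vice_slot top 
(576, 384, 3) (576, 396, 3)
```

View pics/w5.png

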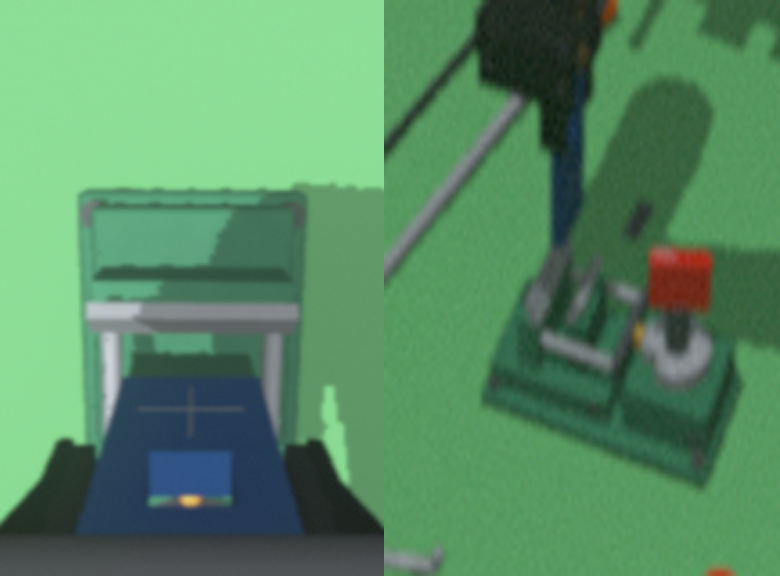

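The plate's lower edge (crop cols 120–265) is centred over the sprung lip (87–298) and parallel to it. I'll lower it slowly.

Request:
{"method": "move_arm", "body": {"series": [[[0,0,0],[0,0,0.02],0.4],[[0,0,0],[0,0,0.02],0.4],[[0,0,0],[0,0,0.02],0.4],[[0,0,0],[0,0,0.02],0.4],[[0,0,0],[0,0,0.02],0.4],[[0,0,0],[0,0,0.02],0.4],[[0,0,0],[0,0,0],0.4],[[0,0,0],[0,0,0],0.4]]}}

```text
time_s: 13.35
tcp_pos: [0.5331, -0.2852, 0.1163]
ee_rot: [[0.988, -0.157, -0.0], [-0.157, -0.988, -0.0], [-0.0, 0.0, -1.0]]
wrist_force: [-0.0, -0.7, -0.5]
gripper_width: 0.502
gripper_force: 30.0
```

Request:
{"method": "move_arm", "body": {"series": [[[0,0,0],[0,0,0.01],0.4],[[0,0,0],[0,0,0.01],0.4],[[0,0,0],[0,0,0.01],0.4],[[0,0,0],[0,0,0.004],0.4],[[0,0,0],[0,0,0],0.4],[[0,0,0],[0,0,0],0.4]]}}

```text
time_s: 13.95
tcp_pos: [0.5331, -0.2851, 0.0996]
ee_rot: [[0.988, -0.157, 0.0], [-0.157, -0.988, -0.0], [0.0, 0.0, -1.0]]
wrist_force: [-0.9, 0.7, -1.1]
gripper_width: 0.501
gripper_force: 30.0
```

Request:
{"method": "move_arm", "body": {"series": [[[0,0,0],[0,0,0.003],0.4],[[0,0,0],[0,0,0.002],0.4],[[0,0,0],[0,0,0],0.4]]}}

```text
time_s: 14.25
tcp_pos: [0.5331, -0.2851, 0.0971]
ee_rot: [[0.988, -0.157, 0.0], [-0.157, -0.988, -0.0], [0.0, 0.0, -1.0]]
wrist_force: [-0.0, 0.1, -2.1]
gripper_width: 0.502
gripper_force: 30.0
```

Weight not yet taken by the floor, so I continue in 1 mm steps.

Request:
{"method": "move_arm", "body": {"series": [[[0,0,0],[0,0,0.002],0.4],[[0,0,0],[0,0,0.002],0.4],[[0,0,0],[0,0,0],0.4]]}}

```text
time_s: 14.55
tcp_pos: [0.5335, -0.2852, 0.097]
ee_rot: [[0.988, -0.156, 0.001], [-0.156, -0.988, -0.001], [0.001, 0.001, -1.0]]
wrist_force: [-2.1, 1.2, 6.9]
gripper_width: 0.502
gripper_force: 30.0
```

Request:
{"method": "move_arm", "body": {"series": [[[0,0,0],[0,0,0],0.4],[[0,0,0],[0,0,0],0.4],[[0,0,0],[0,0,0],0.7],[[0,0,0],[0,0,0],0.7],[[0,0,0],[0,0,0],0.7],[[0,0,0],[0,0,-0.05],0.7],[[0,0,0],[0,0,-0.08],0.7],[[0,0,0],[0,0,-0.08],0.7],[[0,0,0],[0,0,-0.05],0.5],[[0,0,0],[0,0,0],0.5],[[0,0,0],[0,0,0],0.5]]}}

```text
time_s: 15.65
tcp_pos: [0.5329, -0.2849, 0.225]
ee_rot: [[0.988, -0.157, 0.0], [-0.157, -0.988, 0.0], [0.0, -0.001, -1.0]]
wrist_force: [0.4, 0.8, -1.0]
gripper_width: 0.535
gripper_force: 0.0
```

```bash
python3 - <<'E'
from h import *
import cv2
d=cap('wrist'); s=r.sense(); print(s['time_s'],np.round(s['tcp_pos'],4),s['gripper_width'])
cap('side');cap('top')
for t,h in(('blue_plate_center',.08),('vice_slot',.03),('knob_grip',.1),('vice',0)):
  p=[]
  for c in('wrist','side','top'):
    q=pin(t,c); print(t,c,np.round(atz(c,q[0],h),4) if q else '')
    if q:p.append((c,q[0]))
  if len(p)>1: print(tri(p))
a=cv2.resize(d['img'][60:300,180:380],None,fx=2.,fy=2.,interpolation=2)
b=cv2.resize(cams['side']['img'][90:210,240:350],None,fx=3.6,fy=4,interpolation=2)
cv2.imwrite('pics/w6.png',np.hstack([a,b])[:,:,::-1])
E
```

```text
15.7 [ 0.5324 -0.2848  0.2239] 0.5205158730652082
blue_plate_center wrist [ 0.531  -0.2893  0.08  ]
blue_plate_center side [ 0.5467 -0.2952  0.08  ]
blue_plate_center top 
[ 0.53913671 -0.28733362  0.08928665]
vice_slot wrist 
vice_slot side [ 0.5324 -0.3053  0.03  ]
vice_slot top 
knob_grip wrist [ 0.4339 -0.272   0.1   ]
knob_grip side [ 0.451  -0.2849  0.1   ]
knob_grip top [0.568  0.2832 0.1   ]
[ 0.48007332 -0.04620371  0.31797363]
vice wrist [ 0.4911 -0.2755  0.    ]
vice side [ 0.4954 -0.2845  0.    ]
vice top 
[ 0.49369504 -0.27582225  0.00759349]
```

View pics/w6.png

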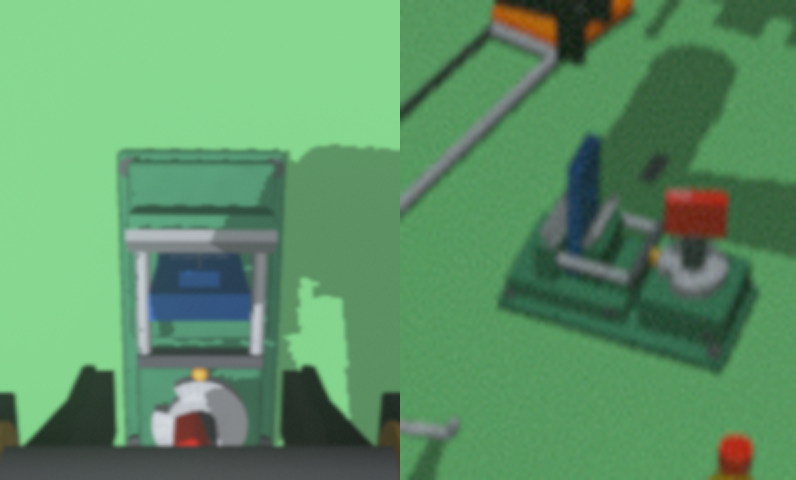

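The plate stands in the slot between the jaws, and the knob bar hasn't moved. The knob axis is at about (0.436, −0.270) with the bar at about +9.5°. I'll go to it.

Request:
{"method": "move_arm", "body": {"series": [[[0,0,0],[-0.06,0,0],0.5],[[0,0,0],[-0.07,0,0],0.5],[[0,0,0],[-0.066,0,0],0.5],[[0,0,-1],[0,0,0],0.5],[[0,0,-1],[0,0,0],0.5],[[0,0,-1],[0,0,0],0.5],[[0,0,-0.25],[0,0,0],0.5],[[0,0,0],[0,0,0.06],0.5],[[0,0,0],[0,0,0.06],0.5],[[0,0,0],[0,0,0],0.5],[[0,0,0],[0,0,0],0.5]]}}

```text
time_s: 17.5
tcp_pos: [0.4365, -0.27, 0.1655]
ee_rot: [[0.986, 0.166, -0.001], [0.166, -0.986, -0.001], [-0.001, 0.001, -1.0]]
wrist_force: [0.3, -0.7, 1.4]
gripper_width: 0.499
gripper_force: 0.0
```

```bash
python3 - <<'E'
from h import *
import cv2
d=cap('wrist'); s=r.sense(); print(s['time_s'],np.round(s['tcp_pos'],4),np.round(s['joints'],1))
cap('side')
print(pin('knob_grip','wrist'),pin('knob_grip','side'),pin('blue_plate_center','side'),proj('wrist',[.436,-.27,.1]),proj('side',[.436,-.27,.1]))
a=cv2.resize(d['img'][60:360,180:380],None,fx=2.,fy=2.,interpolation=2)
b=cv2.resize(cams['side']['img'][90:210,260:370],None,fx=3.6,fy=5,interpolation=2)
cv2.imwrite('pics/w7.png',np.hstack([a,b])[:,:,::-1])
E
```

```text
17.55 [ 0.4372 -0.2702  0.1664] [-1.360e+01  1.410e+01 -1.980e+01  1.000e-01 -5.590e+01  1.131e+02]
([282.3, 224.6], 0.56) ([320.4, 138.4], 0.94) ([293.1, 140.6], 0.63) [278.24656835 223.55775231] [321.95052304 143.72734443]
```

View pics/w7.png

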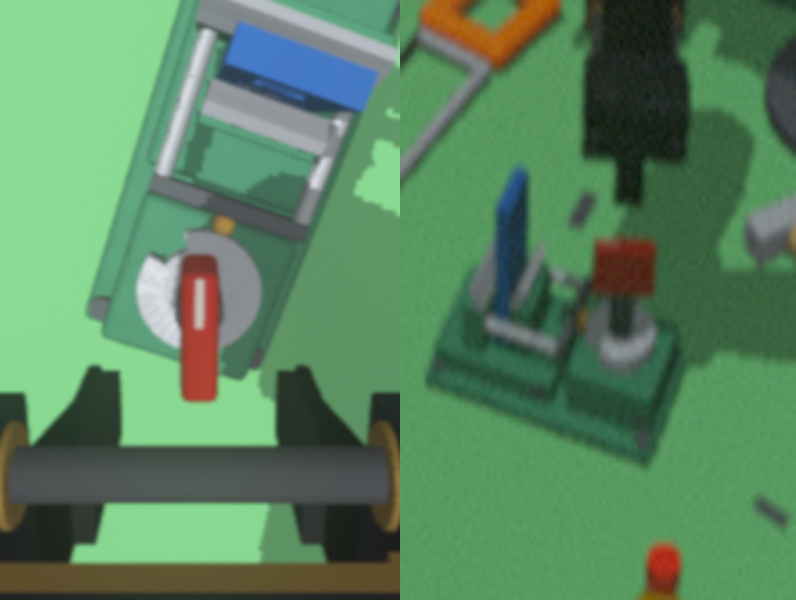

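The bar (crop col 199, vertical) is aligned with the tool and centred. The notch at (165,247) is about 58° from the follower at (222,225), so a turn of about 1.0 rad is needed. I'll descend and grip.

Request:
{"method": "move_arm", "body": {"series": [[[0,0,0],[0,0,0.05],0.5],[[0,0,0],[0,0,0.05],0.5],[[0,0,0],[0,0,0.05],0.5],[[0,0,0],[0,0,0.016],0.5],[[0,0,0],[0,0,0],0.5],[[0,0,0],[0,0,0],0.1],[[0,0,0],[0,0,0],0.1],[[0,0,0],[0,0,0],0.1],[[0,0,0],[0,0,0],0.1],[[0,0,0],[0,0,0],0.1],[[0,0,0],[0,0,0],0.1]]}}

```text
time_s: 18.85
tcp_pos: [0.4369, -0.2703, 0.0828]
ee_rot: [[0.986, 0.167, 0.002], [0.167, -0.986, -0.001], [0.001, 0.001, -1.0]]
wrist_force: [-0.6, -2.2, 3.6]
gripper_width: 0.203
gripper_force: 30.0
```

Request:
{"method": "move_arm", "body": {"series": [[[0,0,0],[0,0,0],0.1],[[0,0,0],[0,0,0],0.1],[[0,0,0.5],[0,0,0],0.1],[[0,0,1],[0,0,0],0.1],[[0,0,1],[0,0,0],0.1],[[0,0,0],[0,0,0],0.1]]}}

```text
time_s: 19.45
tcp_pos: [0.4369, -0.2702, 0.0828]
ee_rot: [[0.997, -0.083, 0.001], [-0.083, -0.997, -0.001], [0.001, 0.001, -1.0]]
wrist_force: [-1.0, -4.4, 6.0]
gripper_width: 0.201
gripper_force: 30.0
```

Request:
{"method": "move_arm", "body": {"series": [[[0,0,1],[0,0,0],0.1],[[0,0,1],[0,0,0],0.1],[[0,0,1],[0,0,0],0.1],[[0,0,1],[0,0,0],0.1],[[0,0,1],[0,0,0],0.1],[[0,0,1],[0,0,0],0.1],[[0,0,1],[0,0,0],0.1],[[0,0,0.5],[0,0,0],0.1],[[0,0,0],[0,0,0],0.1],[[0,0,0],[0,0,0],0.1]]}}

```text
time_s: 20.45
tcp_pos: [0.4369, -0.2702, 0.0828]
ee_rot: [[0.673, -0.739, 0.001], [-0.739, -0.673, -0.001], [0.002, -0.0, -1.0]]
wrist_force: [0.4, -2.3, 5.3]
gripper_width: 0.203
gripper_force: 30.0
```

```bash
python3 - <<'E'
from h import *
import cv2
d=cap('wrist'); s=r.sense(); print(s['time_s'],np.round(s['tcp_pos'],4),np.round(s['joints'],1),s['moment'],s['wrist_force'])
cap('side')
a=cv2.resize(d['img'][60:360,180:380],None,fx=2.,fy=2.,interpolation=2)
b=cv2.resize(cams['side']['img'][90:210,260:370],None,fx=3.6,fy=5,interpolation=2)
cv2.imwrite('pics/w8.png',np.hstack([a,b])[:,:,::-1])
E
```

```text
20.5 [ 0.4369 -0.2702  0.0828] [-13.6  20.  -25.8   0.1 -44.1  55.9] [-0.96511843  0.16166728  0.04990872] [-0.098285   -3.41122599  4.76998108]
```

I've used all ten picture views, so the remaining checks are numeric. I'll release, rise and measure the bar angle and the follower.

Request:
{"method": "move_arm", "body": {"series": [[[0,0,0],[0,0,0],0.5],[[0,0,0],[0,0,0],0.5],[[0,0,0],[0,0,0],0.5],[[0,0,0],[0,0,0],0.5],[[0,0,0],[0,0,-0.05],0.5],[[0,0,0],[0,0,-0.06],0.5],[[0,0,0],[0,0,-0.06],0.5],[[0,0,0],[0,0,0],0.5],[[0,0,0],[0,0,0],0.5]]}}

```text
time_s: 21.45
tcp_pos: [0.4362, -0.2694, 0.1672]
ee_rot: [[0.673, -0.74, 0.001], [-0.74, -0.673, 0.0], [0.0, -0.001, -1.0]]
wrist_force: [-0.2, -0.5, -1.2]
gripper_width: 0.5
gripper_force: 0.0
```

```bash
cat > bar.py <<'E'
from h import *
import cv2
d=cap('wrist'); s=r.sense(); print(s['time_s'],np.round(s['tcp_pos'],4))
hsv=cv2.cvtColor(d['img'],cv2.COLOR_RGB2HSV); H,S,V=cv2.split(hsv)
def blob(m,n):
    k,l,st,ce=cv2.connectedComponentsWithStats(m.astype(np.uint8))
    i=sorted(range(1,k),key=lambda i:-st[i,4])[:n]; return [(st[j].tolist(),np.round(ce[j],1).tolist(),l==j) for j in i]
b=blob(((H<7)|(H>173))&(S>150)&(V>70),2)
ax=proj('wrist',[.436,-.27,.1]); print('axis px',ax)
for st,ce,m in b:
    ys,xs=np.nonzero(m); P=np.array([atz('wrist',(x,y),.117)[:2] for x,y in zip(xs,ys)])*1000
    print(st,ce,cv2.minAreaRect(P.astype(np.float32)), 'mean',P.mean(0)); w,v=np.linalg.eigh(np.cov(P.T)); print('bar deg',np.degrees(np.arctan2(v[1,1],v[0,1])))
a=np.array([.987,-.158])
for st,ce,m in blob((H>12)&(H<27)&(S>140)&(V>110),4):
    w=atz('wrist',ce,.07)[:2]; print('brass?',st,ce,np.round(w,4),'along vice x from axis',(w-[.436,-.27])@a)
for c in('wrist','side'):
    if c=='side':cap(c)
    for t in('blue_plate_center','knob_grip'): print(c,t,pin(t,c))
E
python3 bar.py
```

```text
21.5 [ 0.4356 -0.2692  0.1663]
axis px [279.6856584  222.10739772]
[271, 193, 18, 65, 836] [279.2, 227.7] ((438.1271057128906, -271.9292297363281), (11.971108436584473, 48.6170654296875), 41.8086051940918) mean [ 437.16023168 -270.68368314]
bar deg 132.34703803501571
brass? [376, 307, 5, 16, 41] [378.1, 313.9] [ 0.2971 -0.2572] along vice x from axis -0.13907893445631686
brass? [178, 308, 5, 14, 35] [179.7, 314.5] [ 0.4372 -0.1291] along vice x from axis -0.021099701169556197
brass? [259, 179, 5, 5, 19] [261.2, 181.2] [ 0.465  -0.2789] along vice x from axis 0.029981679398352352
wrist blue_plate_center ([204.0, 120.5], 0.71)
wrist knob_grip ([281.3, 225.5], 0.62)
side blue_plate_center ([291.3, 142.8], 0.64)
side knob_grip ([318.4, 141.8], 0.73)
```

```bash
cat > cmp.py <<'E'
from h import *
import cv2
d=cap('wrist'); s=r.sense(); R=np.array(s['ee_rot']); t=np.array(s['tcp_pos'])
o=R.T@(np.array(d['origin'])-t); Q=R.T@np.array(d['orientation'])
R7=np.array([[.986,.166,0],[.166,-.986,0],[0,0,-1]]); t7=np.array([.437,-.2702,.1664])
cams['w7']=dict(d,origin=t7+R7@o,orientation=R7@Q)
a=np.array([.987,-.158]); im7=cv2.imread('pics/w7.png')[:,:400,::-1].copy()
for n,im,sc,off in(('w7',im7,2,(180,60)),('wrist',d['img'],1,(0,0))):
    H,S,V=cv2.split(cv2.cvtColor(im,cv2.COLOR_RGB2HSV))
    k,l,st,ce=cv2.connectedComponentsWithStats(((H>12)&(H<27)&(S>140)&(V>110)).astype(np.uint8))
    for i in range(1,k):
        c=ce[i]/sc+off; w=atz(n,c,.07)[:2]
        if abs(np.linalg.norm(w-[.436,-.27])-.03)<.02: print(n,st[i],c,np.round(((w-[.436,-.27])@a,np.cross(a,w-[.436,-.27])),4))
    # blue plate's top vs. profile along vice x at plate mid
    for yy in(-.03,-.01,.01):
      row=[]
      for x in np.arange(.080,.135,.0015):
        p=proj(n,[*(np.array([.436,-.27])+a*x+np.array([.158,.987])*yy),.079]); q=((p-off)*sc).astype(int)
        row.append(int(im[q[1],q[0]].mean()) if 0<=q[1]<im.shape[0] and 0<=q[0]<im.shape[1] else -1)
      print(n,yy,row)
E
python3 cmp.py
```

```text
w7 [219 220  11  11  81] [292.09259259 172.71604938] [0.0363 0.0001]
w7 -0.03 [131, 127, 131, 144, 169, 168, 171, 143, 131, 113, 82, 123, 127, 128, 128, 128, 128, 128, 127, 128, 131, 136, 133, 136, 163, 187, 187, 161, 130, 118, 117, 121, 119, 119, 121, 120, 120]
w7 -0.01 [167, 154, 149, 150, 150, 149, 100, 69, 92, 98, 86, 125, 129, 129, 129, 128, 128, 129, 128, 129, 131, 135, 132, 135, 157, 188, 188, 162, 131, 125, 121, 123, 124, -1, -1, -1, -1]
w7 0.01 [170, 154, 149, 150, 151, 150, 111, 86, 66, 64, 82, 127, 130, 130, 130, 130, 130, 131, 130, 130, 131, 133, 132, 136, 154, 188, 189, 174, 139, -1, -1, -1, -1, -1, -1, -1, -1]
wrist [259 179   4   5  17] [260.41176471 180.88235294] [ 0.03   -0.0043]
wrist -0.03 [87, 84, 87, 93, 94, 93, 95, 93, 93, 93, 70, 65, 73, 138, 144, 142, 144, 144, 143, 147, 178, 196, 196, 164, 136, 132, 134, 134, 135, 136, 135, 134, 134, 133, 133, 132, 126]
wrist -0.01 [171, 158, 157, 158, 151, 91, 67, 65, 66, 65, 93, 130, 140, 140, 140, 140, 140, 140, 140, 140, 146, 189, 197, 166, 141, 137, 136, 136, 136, 136, 136, 136, 137, 137, 136, 136, 130]
wrist 0.01 [172, 159, 158, 161, 159, 116, 74, 106, 100, 91, 84, 121, 143, 143, 143, 143, 142, 142, 142, 142, 149, 188, 198, 170, 143, 136, 136, 137, 136, 135, 135, 134, 135, 135, 135, 136, 130]cmp.py:13: DeprecationWarning: Arrays of 2-dimensional vectors are deprecated. Use arrays of 3-dimensional vectors instead. (deprecated in NumPy 2.0)
  if abs(np.linalg.norm(w-[.436,-.27])-.03)<.02: print(n,st[i],c,np.round(((w-[.436,-.27])@a,np.cross(a,w-[.436,-.27])),4))
```

The follower and the sprung lip have both moved about 6 mm, so the jaw is shut on the plate. The bar has turned about 1.0 rad and the tool is clear. I'm handing the job in.

```bash
python3 -c "
from station import r
print(r.finish_job())"
```

```text
the job is handed in; nothing more can be done
None
```

I handed the job in at about 22 s: the blue plate is in the vice slot hole end up, and the sprung jaw measured about 6 mm shut on it after a knob turn of about 1.0 rad. The knob's final angle (estimated 1.3 rad) and the clamping force were not measured, and I did not re-check the other plates or the bottle at the end.

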